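# Find the spacer block that fills the drill vise

### The job

The drill vise is locked at the opening we need for the next job. Of the three spacer blocks with yellow grip plates, find the one that slides snugly between the vise jaws, neither too thick to go down nor loose, and leave it there: upright, square to the jaws, fully down on the vise bed and not sticking out past the ends of the jaws.

Things in the scene. Friction and masses are not known exactly. Their poses are not given: they have to be found in the camera images.
- vise: Green drill vise, steel jaws, fixed and locked. Origin: on the bench under the middle of the gap; x across the gap (screw with T handle to -x, out to -170 mm), y along the jaws. Gap 36 mm wide, 100 mm long, ends open. Its floor, the vise bed, is 30 mm above the bench; straight faces up to 52 mm, then flared, mouth 56 mm wide at the jaw tops, 66 mm up, the vise's highest part.
- spacer_thin: Aluminium spacer block standing upright on the bench, 20 mm thick (x), 50 mm long (y), 40 mm high, with a yellow grip plate on top: 14 mm thick (x), 40 mm long (y), from 40 to 80 mm above the underside. Origin at the centre of the underside, z up. About 0.13 kg.
- spacer_middle: The same, but 32 mm thick (x); same grip plate. Origin at the centre of the underside, z up. About 0.19 kg.
- spacer_thick: The same, but 44 mm thick (x); same grip plate. Origin at the centre of the underside, z up. About 0.26 kg. The three blocks stand side by side in a loose row, in any order, centres at least 100 mm apart.
Things that resemble listed ones, but are neither listed nor needed, are in the scene too. Leave any brown or purple look-alike of the spacer_middle alone.

How it is judged (in metres and radians):
At the end, for the whole second after the job is handed in: The 32 mm spacer stands at rest between the vise jaws: its underside within 6 mm of the vise bed and within 10 mm of the middle of the gap across it, its ends within the jaw ends (centre within 28 mm of the middle of the jaws), upright and square to the jaws within 10 degrees (z of spacer_middle in the frame of vise between 0.024 and 0.036 m and x of spacer_middle in the frame of vise between -0.01 and 0.01 m and y of spacer_middle in the frame of vise between -0.028 and 0.028 m and angle between the x axis of spacer_middle and the x axis of vise, either way round below 0.18 rad and angle between spacer_middle's own z axis and vertical below 0.18 rad and linear speed of spacer_middle below 0.02 m/s); the robot touches nothing.
It also fails if it takes over 42 s, if anything falls off the work surface, if the arm or the gripper's body presses on something with over 40 N, if the wrist force passes 120 N, or if a joint passes its speed limit or range.

### The arm

A 7-joint arm with a two-finger parallel gripper is mounted at the origin on the work surface. World frame = base frame: x ahead of the robot, y to its left, z up, the work surface at z = 0. Lengths are in mm, angles in rad, forces in N, time in s.
With the tool pointing down it reaches from about 400 to 875 mm from the base axis. Payload 4.4 kg.
Tool frame: the origin (TCP) lies at the very end of the fingers, on their centre line; the grasp point (between the pads) lies 19 mm behind it; z points along the fingers, y is the line along which they close (so a half turn about z gives the same grasp; the last joint's range is limited). The gripper opens to 85 mm and grips with 20 to 120 N. Pads are 22 mm wide; open, the fingers measure 114 mm over their backs; the gripper's body (76 mm by 85 mm) begins 54 mm behind the grasp point. The pads swing forward as they close: fully open they stand 13 mm farther back than shut.
Start: joints at [1.107, 0.628, 0.038, 1.517, -0.027, 0.996, -0.02], TCP at [251.832, -599.248, 231.313] pointing down, gripper open.
Joint ranges: [-3.06, 3.06], [-0.37, 2.12], [-1.25, 1.32], [0.18, 2.47], [-1.1, 4.24], [0.23, 1.98], [-2.94, 2.94]. Speed limits (rad/s): [2.57, 2.57, 3.14, 3.14, 3.14, 3.14, 3.14].

### API

Orientations are given as [roll, pitch, yaw] about the fixed x, y, z axes, in that order (R = Rz(yaw) Ry(pitch) Rx(roll)).
In Python, from cell import read_state, get_image, camera_info, finish_job gives the robot as it stands.
- The arm moves only by the tool play_rows, never from a script. Its argument "deltas" is one flat list of numbers, 7 for each row, row after row: the shift along the tool's x, y, z in mm, then the turn, a rotation vector about the tool's x, y, z in rad, then the opening, from 0 (shut) to 1 (fully open). In form: [dx, dy, dz, ax, ay, az, grip, dx, dy, dz, ax, ay, az, grip, ...]. A call has 1 to 10 rows; each row is the pose to reach, as a shift and turn from the pose commanded when the call began, along the tool's axes at that moment; what a row does not reach only later rows make up. A row lasts 1/8 s, in which the tool goes at most 62.5 mm and 10.7 degrees, less where a joint would pass 70% of its speed; a pose out of reach is approached as far as the arm can. A call with a gripper value outside its range is refused whole. The fingers move at their own pace and stop on an object; the grip force is fixed at half the most. Time passes only in rows, so rows that repeat a pose let the fingers close. It gives the time, the measured TCP pose, the force, the opening and the grip force at its end, in the units of the state.
- read_state(): the state, without advancing time (a new reading comes with each control period).
- get_image(name): name is "scene" or "top" or "wrist"; returns the picture (384x512x3 uint8, red, green, blue); there is no depth.
- camera_info(name): a dict with "fx", "fy", "cx", "cy" (pixels), "T" (4x4, takes a point from camera to world coordinates). Camera axes: x right, y down, z forward; pixel columns grow to the right and rows downward; lengths in mm; the calibration is good to about 2 mm. A picture is of the moment at which its call begins: read the wrist's pose just before it. camera_info takes no time and is no camera call; for the wrist camera it gives the pose at the moment of the call.
- finish_job(): hands the job in; it is judged then, once.
The state is a dict: "clock": time; "qpos": joint angles; "qd": joint speeds; "tau": joint torques, N m; "eef_pos": TCP position; "tool_rot": TCP orientation; "force": force on the tool from outside, world axes, zero at the start; "torque": the same for the moment, N m; "width": finger opening in mm; "gripper_force": force on a finger pad.
Only numpy, scipy, OpenCV 4.12 (cv2) and the standard library are available. Lean on these libraries where they do the work, as an engineer would, in place of code of your own. Each camera call takes 0.05 s, during which the arm holds its last target. There are 200 camera calls.

## Working session

There is one attempt and no reset: what is moved stays moved. The work goes in short steps, Python scripts to look and compute and a tool call to move; the robot and the scene stay as the last step left them, time stands still between calls to the robot, and variables do not carry over. Pictures are saved under pics/ and viewed, at most 10 in all, crops included, and the job is handed in when it is done.

Besides the shell and the picture viewer there is one more tool, called after "Call:" in YAML: its name, and indented under it one key for each argument. play_rows: Moves the arm, as the interface text tells. Its arguments: {"type":"object","properties":{"deltas":{"type":"array"}},"required":["deltas"]}

```bash
mkdir -p pics; cat > h.py <<'E'
import numpy as np, cv2
from cell import *
def save(n,f,crop=None,s=1):
    im=get_image(n)[:,:,::-1]
    cv2.imwrite('pics/raw_'+f,im)
    if crop: x0,y0,x1,y1=crop; im=im[y0:y1,x0:x1]
    cv2.imwrite('pics/'+f,cv2.resize(im,None,fx=s,fy=s,interpolation=cv2.INTER_CUBIC))
def w(n,u,v,z,c=None):
    c=c or camera_info(n);T=np.array(c['T']);d=T[:3,:3]@[(u-c['cx'])/c['fx'],(v-c['cy'])/c['fy'],1];o=T[:3,3]
    return (o+d*(z-o[2])/d[2]).round(1)
E
python3 - <<'E'
from h import *
save('top','t1.png',s=1.5);save('scene','s1.png',s=1.5)
s=read_state();print(s)
for n in('top','scene'):print(camera_info(n))
E
```

```text
{'clock': 0.1, 'qpos': array([ 1.10720497,  0.62924559,  0.03846055,  1.51828959, -0.02698239,
        0.9963436 , -0.01998889]), 'qd': array([ 0.00127383, -0.0004034 ,  0.00213068, -0.0038911 ,  0.00068204,
       -0.00115644, -0.00070292]), 'tau': array([ 2.93591176e-03, -5.64535654e+01,  1.23052832e+00, -1.93971652e+01,
        1.13113591e-02,  5.50671044e-03, -1.43271166e-05]), 'eef_pos': array([ 251.58590674, -598.70057794,  230.47967575]), 'tool_rot': array([-3.13982543e+00,  4.23946550e-05,  3.97798818e-01]), 'force': array([-0.14366866,  0.17605699,  1.61464812]), 'torque': array([ 0.03038438, -0.01015844,  0.00910875]), 'gripper_force': 0.0, 'width': 85.46701192238184}
{'fx': 422.16664901534335, 'fy': 422.16664901534335, 'cx': 255.90593909339856, 'cy': 184.32214445345815, 'T': array([[ 2.92257468e-03, -9.86086970e-01,  1.66204533e-01,
         3.13162252e+02],
       [-9.99983760e-01, -3.69508209e-03, -4.33890138e-03,
        -2.69056056e+01],
       [ 4.89267350e-03, -1.66189153e-01, -9.86081755e-01,
         1.00390615e+03],
       [ 0.00000000e+00,  0.00000000e+00,  0.00000000e+00,
         1.00000000e+00]])}
{'fx': 372.06522312624844, 'fy': 372.06522312624844, 'cx': 259.7189594405229, 'cy': 193.80113565155813, 'T': array([[-3.59389701e-01,  5.35276166e-01, -7.64407266e-01,
         1.15775502e+03],
       [ 9.33157812e-01,  2.12680965e-01, -2.89798731e-01,
         2.33345846e+02],
       [ 7.45252131e-03, -8.17463292e-01, -5.75932485e-01,
         5.63097748e+02],
       [ 0.00000000e+00,  0.00000000e+00,  0.00000000e+00,
         1.00000000e+00]])}
```

View pics/t1.png

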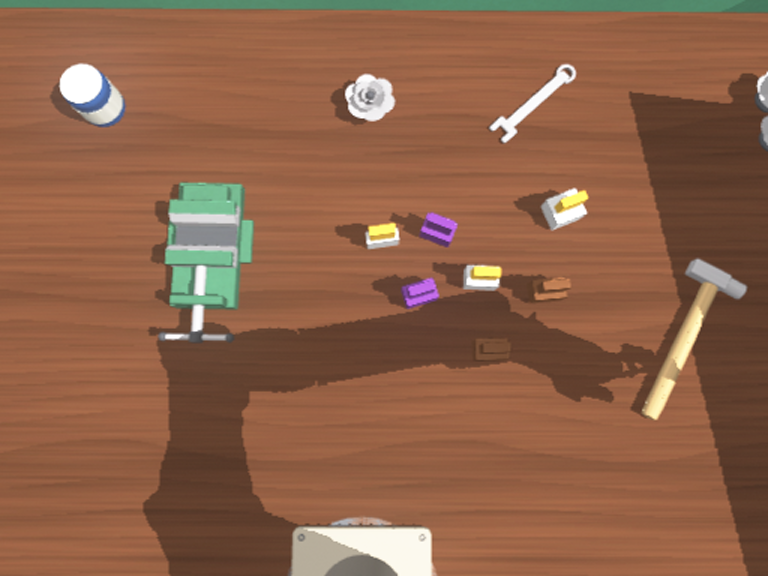

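View pics/s1.png

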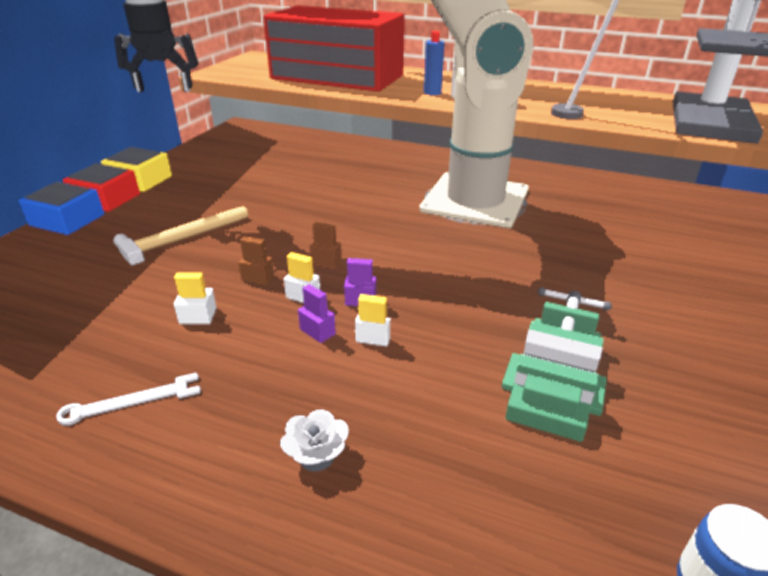

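Three yellow-plated candidates stand in the top view (1.5x px): A (382,235), B (483,277) and C (566,208). The purple ones at (438,228) and (420,292) and the brown ones at (551,288) and (491,349) are look-alikes. The vise is at (205,240) with its screw toward the robot. An enlarged crop will show which block is 32 mm thick.

```bash
python3 - <<'E'
import cv2
i=cv2.imread('pics/raw_t1.png')
a=cv2.resize(i[115:210,235:400],(792,456),interpolation=cv2.INTER_CUBIC)
cv2.imwrite('pics/c1.png',a)
cv2.imwrite('pics/c2.png',cv2.resize(i[115:235,100:180],None,fx=5,fy=5,interpolation=cv2.INTER_CUBIC))
E
```

```text
(no output)
```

View pics/c1.png

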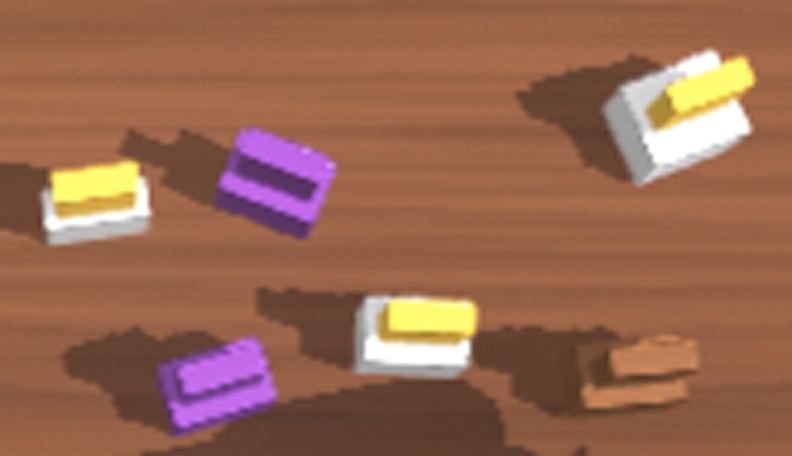

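View pics/c2.png

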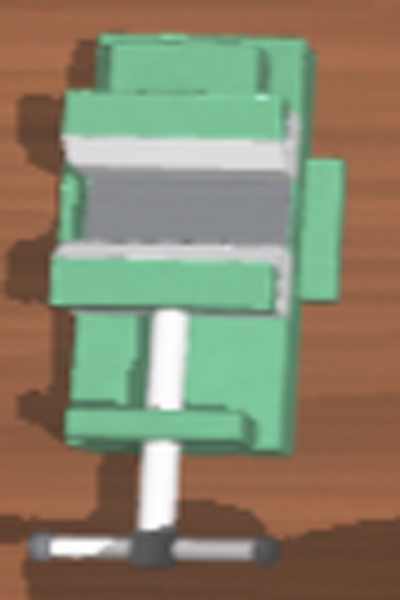

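```bash
python3 - <<'E'
from h import *
c=camera_info('top')
f=lambda o,s,u,v,z:w('top',o[0]+u/s,o[1]+v/s,z,c)
o=(235,115)
for n,z,ps in [('A plate',80,[(50,172),(138,163),(140,190),(54,198)]),('B plate',80,[(388,301),(475,301),(475,334),(388,332)]),('C plate',80,[(667,100),(750,58),(755,78),(675,117)]),
 ('A blk',40,[(44,234),(149,226),(42,203)]),('B blk',40,[(357,366),(470,371),(370,297)]),('C blk',40,[(640,182),(750,130),(605,105),(712,50)])]:
    P=np.array([f(o,4.8,*p,z) for p in ps]);print(n,P[:,:2].tolist(),P.mean(0))
o=(100,115)
for n,z,ps in [('back jaw top inner',66,[(66,137),(282,135)]),('front jaw top inner',66,[(53,258),(272,262)]),('bed back',30,[(88,172),(290,172)]),('bed back alt 52',52,[(88,172),(290,172)]),('bed front52',52,[(85,243),(290,243)]),('frontjaw out',66,[(52,304),(270,308)]),('backjaw out',66,[(66,92),(280,97)]),('tbar',40,[(40,545),(265,550)])]:
    P=np.array([f(o,5,*p,z) for p in ps]);print(n,P[:,:2].tolist(),P.mean(0))
print(camera_info('wrist'),read_state()['eef_pos'])
E
```

```text
A plate [[545.2, -7.2], [549.7, -48.4], [536.7, -49.3], [532.7, -9.1]] [541.075 -28.5    80.   ]
B plate [[484.3, -164.4], [484.5, -204.8], [468.9, -204.3], [469.7, -164.1]] [ 476.85 -184.4    80.  ]
C plate [[581.3, -298.2], [602.1, -338.5], [592.3, -340.4], [573.1, -301.6]] [ 587.2   -319.675   80.   ]
A blk [[524.2, -3.6], [528.4, -54.7], [539.7, -2.5]] [530.76666667 -20.26666667  40.        ]
B blk [[459.9, -154.7], [457.6, -209.1], [493.7, -161.6]] [ 470.4        -175.13333333   40.        ]
C blk [[551.4, -294.9], [577.9, -350.1], [590.3, -279.3], [618.6, -333.4]] [ 584.55  -314.425   40.   ]
back jaw top inner [[567.3, 295.7], [568.6, 197.0]] [567.95 246.35  66.  ]
front jaw top inner [[510.7, 298.2], [509.3, 199.1]] [510.   248.65  66.  ]
bed back [[560.0, 296.7], [560.4, 201.1]] [560.2 248.9  30. ]
bed back alt 52 [[554.4, 289.3], [554.8, 195.9]] [554.6 242.6  52. ]
bed front52 [[520.8, 288.8], [521.2, 194.5]] [521.   241.65  52.  ]
frontjaw out [[489.5, 297.4], [488.1, 199.0]] [488.8 248.2  66. ]
backjaw out [[588.6, 296.9], [586.6, 198.7]] [587.6 247.8  66. ]
tbar [[382.8, 305.1], [380.9, 202.8]] [381.85 253.95  40.  ]
{'fx': 310.71300700717285, 'fy': 310.71300700717285, 'cx': 261.0864364754643, 'cy': 195.0078060908853, 'T': array([[ 3.88375060e-01, -8.73384518e-01, -2.93878031e-01,
         3.26648820e+02],
       [-9.21499371e-01, -3.68762627e-01, -1.21873024e-01,
        -5.66632012e+02],
       [-1.92922287e-03,  3.18140863e-01, -9.48041491e-01,
         3.72911814e+02],
       [ 0.00000000e+00,  0.00000000e+00,  0.00000000e+00,
         1.00000000e+00]])} [ 251.58590674 -598.70057794  230.47967575]
```

B fits: its thickness across measures about 34 mm, against 42 mm for C and about 16 mm for A. The enlarged crop confirms B is a white block with a yellow plate, centred at crop (431,318), or world (477,-184) with yaw about 0. The vise is at about (539,248), with its jaws along y. I'll move above B.

Call:
play_rows:
  deltas: [368,-295,0,0,0,-1.17,0.6,368,-295,0,0,0,-1.17,0.6,368,-295,0,0,0,-1.17,0.6,368,-295,0,0,0,-1.17,0.6,368,-295,0,0,0,-1.17,0.6,368,-295,0,0,0,-1.17,0.6,368,-295,0,0,0,-1.17,0.6,368,-295,0,0,0,-1.17,0.6,368,-295,0,0,0,-1.17,0.6,368,-295,0,0,0,-1.17,0.6]

```text
clock: 1.35
eef_pos: [476.2, -185.6, 231.0]
tool_rot: [-3.14, 0.001, 1.567]
force: [0.3, 0.1, 0.1]
width: 51.0
gripper_force: 0.0
```

```bash
python3 - <<'E'
from h import *
s=read_state();print(s['clock'],s['eef_pos'],s['tool_rot'],s['width'],s['qpos'])
c=camera_info('wrist')
save('wrist','w1.png',s=1.5)
def proj(p):
    T=np.array(c['T']);q=T[:3,:3].T@(np.array(p)-T[:3,3]);return (c['fx']*q[0]/q[2]+c['cx'],c['fy']*q[1]/q[2]+c['cy'])
print([np.multiply(proj((476.9+a,-184.4+b,80)),1.5).round() for a in(-7,7) for b in (-20,20)])
import pickle;pickle.dump(c,open('c1.pkl','wb'))
E
```

```text
1.35 [ 476.16973156 -185.55023171  231.00958581] [-3.14047339e+00  5.35250244e-04  1.56701519e+00] 50.9915050819515 [ 0.53740808  0.44504184 -0.31404608  1.89354656  0.18204342  0.83144345
  0.12492554]
[array([383., 297.]), array([383., 237.]), array([404., 296.]), array([405., 237.])]
```

View pics/w1.png

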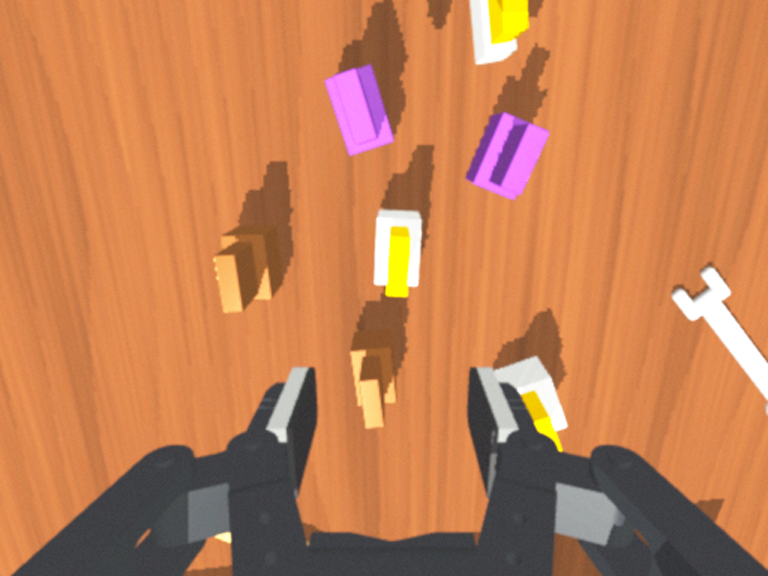

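The wrist view shows B's yellow plate at (387-408, 228-297). It's about 2 mm to +x of the prediction, with yaw about -0.04, and the fingers' descent is clear of the neighbours. I'll descend and grip.

Call:
play_rows:
  deltas: [1,2,60,0,0,0.02,0.6,1,2,120,0,0,0.02,0.6,1,2,160,0,0,0.02,0.6,1,2,181,0,0,0.02,0.6,1,2,181,0,0,0.02,0.6,1,2,181,0,0,0.02,0,1,2,181,0,0,0.02,0,1,2,181,0,0,0.02,0,1,2,181,0,0,0.02,0,1,2,181,0,0,0.02,0]

```text
clock: 2.65
eef_pos: [479.8, -184.4, 51.6]
tool_rot: [3.139, 0.001, 1.547]
force: [-0.3, -0.5, 6.9]
width: 13.2
gripper_force: 59.5
```

Call:
play_rows:
  deltas: [0,0,-60,0,0,0,0,0,0,-120,0,0,0,0,40,5,-140,0,0,0,0,95,13,-140,0,0,-0.02,0,150,21,-140,0,0,-0.02,0,205,29,-140,0,0,-0.02,0,260,37,-140,0,0,-0.02,0,315,45,-140,0,0,-0.02,0,354,50,-140,0,0,-0.02,0,354,50,-140,0,0,-0.02,0]

```text
clock: 3.9
eef_pos: [536.4, 173.9, 190.5]
tool_rot: [3.141, -0.003, 1.574]
force: [-1.2, -0.8, -2.3]
width: 12.8
gripper_force: 59.3
```

```bash
python3 - <<'E'
from h import *
import pickle
c=camera_info('wrist');save('wrist','w2.png',s=1.5);pickle.dump(c,open('c2.pkl','wb'))
s=read_state();print(s['clock'],s['eef_pos'],s['tool_rot'],s['width'],s['force'])
E
```

```text
3.95 [536.3012722  170.64636628 190.27039294] [-3.14114387e+00 -2.71297924e-04  1.57118728e+00] 13.1243937511966 [ 0.53012749 -0.98759473 -1.40354323]
```

View pics/w2.png

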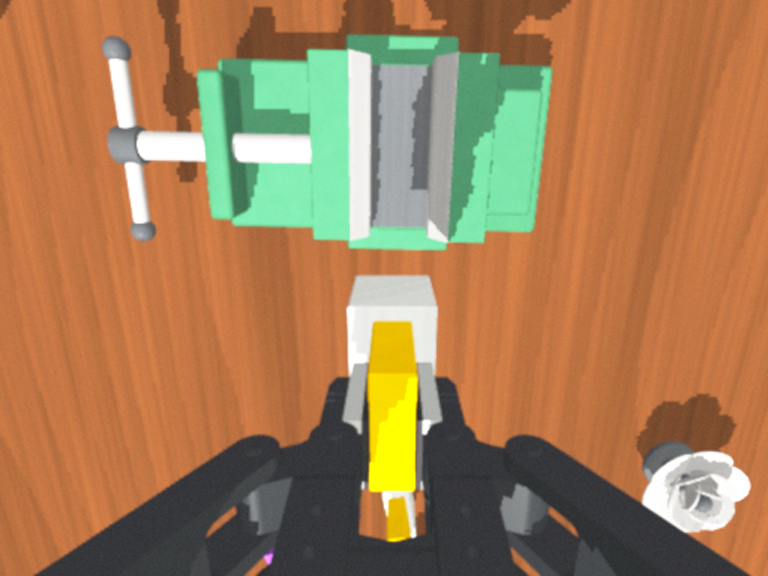

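```bash
python3 - <<'E'
from h import *
import pickle
c=pickle.load(open('c2.pkl','rb'))
f=lambda u,v,z:w('wrist',u/1.5,v/1.5,z,c)
for n,z,ps in [('L top',66,[(348,50),(350,240)]),('R top',66,[(458,53),(447,241)]),('L outer',66,[(308,50),(314,239)]),('R outer',66,[(498,54),(485,242)]),('L bed',30,[(372,66),(370,226)]),('Rbed',30,[(431,66),(429,226)]),('L52',52,[(372,66),(370,226)]),('block bot?',140,[(358,276),(433,276)]),('blk top',179,[(348,306),(437,306)])]:
    P=np.array([f(*p,z) for p in ps]);print(n,P[:,:2].tolist(),P.mean(0)[:2],np.arctan2(*(P[0]-P[1])[:2]))
E
```

```text
L top [[512.9, 298.7], [511.6, 199.3]] [512.25 249.  ] 0.013077725226353391
R top [[569.7, 297.6], [568.2, 199.0]] [568.95 248.3 ] 0.015211808302831517
L outer [[492.3, 298.6], [490.7, 199.8]] [491.5 249.2] 0.01619291651752205
R outer [[590.4, 297.2], [590.3, 198.5]] [590.35 247.85] 0.0010131708792588253
L bed [[523.8, 296.1], [521.7, 201.1]] [522.75 248.6 ] 0.022101663688289645
Rbed [[558.7, 296.3], [560.3, 201.3]] [559.5 248.8] -0.016840513076530325
L52 [[524.7, 293.2], [522.7, 205.1]] [523.7  249.15] 0.022697577013263942
block bot? [[521.4, 199.2], [553.8, 199.3]] [537.6  199.25] -1.5738827367476418
blk top [[520.6, 199.6], [551.9, 199.7]] [536.25 199.65] -1.5739912041034716
```

The vise's gap centre is at (540.7, 248.5) with yaw about -0.012, which agrees with the top view. The block sits squarely in the grip, at wrist px (348-437, 276-370). I'll move above the gap.

Call:
play_rows:
  deltas: [40,4,0,0,0,0.012,0,74,4,0,0,0,0.012,0,74,4,30,0,0,0.012,0,74,4,60,0,0,0.012,0,74,4,60,0,0,0.012,0,74,4,60,0,0,0.012,0]

```text
clock: 4.7
eef_pos: [541.9, 242.3, 131.3]
tool_rot: [3.14, -0.0, 1.554]
force: [0.1, 0.7, -1.7]
width: 13.0
gripper_force: 59.2
```

```bash
python3 - <<'E'
from h import *
import pickle
c=camera_info('wrist');save('wrist','w3.png',(100,80,400,300),2.6);pickle.dump(c,open('c3.pkl','wb'))
s=read_state();print(s['clock'],s['eef_pos'],s['tool_rot'],s['width'],s['force'])
E
```

```text
4.75 [542.20020261 242.69103055 131.67828396] [ 3.13956854e+00 -7.80240199e-04  1.55466834e+00] 12.975082438878419 [-0.47567473 -0.14779089 -2.06241859]
```

View pics/w3.png

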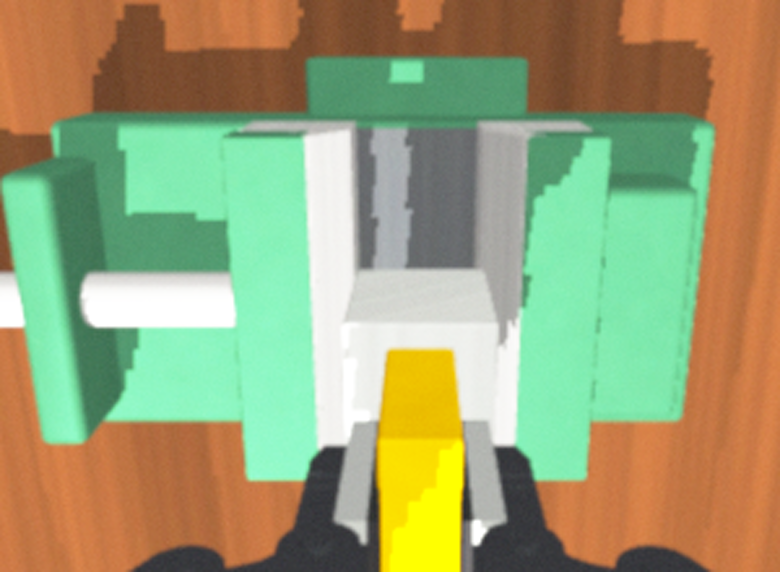

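```bash
python3 - <<'E'
from h import *
import pickle
c=pickle.load(open('c3.pkl','rb'))
f=lambda u,v,z:w('wrist',100+u/2.6,80+v/2.6,z,c)
for n,z,ps in [('L top',66,[(305,137),(318,445)]),('R top',66,[(528,137),(517,445)]),('Lout',66,[(225,137),(246,480)]),('Rout',66,[(609,137),(587,480)]),('L52',52,[(357,135),(357,268)]),('R52',52,[(478,135),(476,268)]),('L30',30,[(357,135),(357,268)]),('R30',30,[(478,135),(476,268)]),('blk bot',80,[(359,269),(485,269)]),('blk top',120,[(344,322),(497,322)])]:
    P=np.array([f(*p,z) for p in ps]);print(n,P[:,:2].tolist(),P.mean(0)[:2],np.arctan2(*(P[0]-P[1])[:2]))
E
```

```text
L top [[513.5, 298.9], [512.0, 211.1]] [512.75 255.  ] 0.017082620605899632
R top [[570.2, 298.0], [569.4, 210.2]] [569.8 254.1] 0.009111365171041814
Lout [[493.2, 299.2], [490.3, 199.9]] [491.75 249.55] 0.029196132455436678
Rout [[590.8, 297.7], [590.2, 198.3]] [590.5 248. ] 0.006036143993715759
L52 [[525.7, 297.5], [524.2, 260.0]] [524.95 278.75] 0.039978687123290044
R52 [[558.5, 297.0], [558.2, 259.5]] [558.35 278.25] 0.007999829339885422
L30 [[524.0, 294.8], [522.4, 253.6]] [523.2 274.2] 0.03881544608146423
R30 [[560.0, 294.2], [559.7, 253.0]] [559.85 273.6 ] 0.007281424710355171
blk bot [[527.0, 267.9], [558.5, 267.4]] [542.75 267.65] -1.5549246438031066
blk top [[526.8, 268.4], [557.8, 268.0]] [542.3 268.2] -1.5578938170168595
```

The block is about 1 mm to +x and 5 mm to -y of the gap centre, and its yaw is matched. I'll correct that and lower it gradually.

Call:
play_rows:
  deltas: [5,-1,0,0,0,0,0,5,-1,10,0,0,0,0,5,-1,18,0,0,0,0,5,-1,25,0,0,0,0,5,-1,30,0,0,0,0,5,-1,34,0,0,0,0,5,-1,38,0,0,0,0,5,-1,38,0,0,0,0]

```text
clock: 5.75
eef_pos: [540.1, 247.9, 92.1]
tool_rot: [-3.141, 0.0, 1.556]
force: [-1.0, -0.9, -2.3]
width: 12.9
gripper_force: 59.4
```

Call:
play_rows:
  deltas: [0,0,4,0,0,0,0,0,0,7,0,0,0,0,0,0,9,0,0,0,0,0,0,10,0,0,0,0,0,0,11,0,0,0,0,0,0,11,0,0,0,0]

```text
clock: 6.5
eef_pos: [540.3, 248.1, 81.6]
tool_rot: [3.141, -0.0, 1.556]
force: [-0.8, -1.2, 2.0]
width: 12.9
gripper_force: 59.7
```

The force changed sign at z = 81.6, as expected for contact with the bed. I'll release and retreat.

Call:
play_rows:
  deltas: [0,0,0,0,0,0,0.5,0,0,0,0,0,0,0.5,0,0,0,0,0,0,0.5,0,0,0,0,0,0,0.5,0,0,-15,0,0,0,0.5,0,0,-50,0,0,0,0.5,0,0,-100,0,0,0,0.5,-60,0,-120,0,0,0,0.5,-100,0,-120,0,0,0,0.5,-100,0,-120,0,0,0,0.5]

```text
clock: 7.75
eef_pos: [539.4, 143.3, 202.7]
tool_rot: [3.14, 0.003, 1.549]
force: [-0.7, 0.1, 0.6]
width: 42.4
gripper_force: 0.0
```

```bash
python3 - <<'E'
from h import *
import pickle
c=camera_info('wrist');save('wrist','w4.png',(100,0,400,220),2.6);pickle.dump(c,open('c4.pkl','wb'))
s=read_state();print(s['clock'],s['eef_pos'],s['width'],s['force'])
def proj(p):
    T=np.array(c['T']);q=T[:3,:3].T@(np.array(p)-T[:3,3]);return ((c['fx']*q[0]/q[2]+c['cx']-100)*2.6,(c['fy']*q[1]/q[2]+c['cy'])*2.6)
print([np.round(proj((541+a,248.5+b,110))) for a in(-7,7) for b in (-20,20)])
print([np.round(proj((541+a,248.5+b,70))) for a in(-16,16) for b in (-25,25)])
E
```

```text
7.8 [539.24403619 146.28421638 202.50315638] 42.78714785717919 [-0.41556314  1.76506907  0.2534194 ]
[array([394., 225.]), array([389.,  61.]), array([445., 224.]), array([443.,  60.])]
[array([370., 243.]), array([364.,  70.]), array([469., 241.]), array([469.,  68.])]
```

View pics/w4.png

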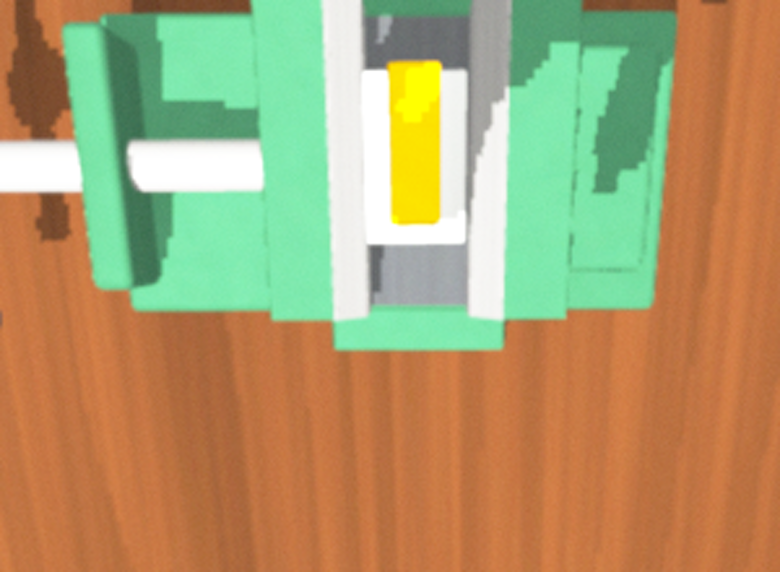

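The picture shows the spacer seated between the jaws, upright and square. Its plate is at crop (388-441, 61-223) and its top face at (363-467, 70-243). Both match the projected seated pose within a few pixels, and the gripper is clear.

```bash
python3 -c "
from cell import *
print(finish_job())"
```

```text
the job is handed in; nothing more can be done
None
```

I put the 32 mm spacer in the vise, seated on the bed, upright, square and within the jaw ends, and handed the job in at about 8 s of the 42 s allowed; the judge gave no verdict.

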